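Clear the locating corner and hold the block square in it

ROBOT

A 6-joint arm with a two-finger parallel gripper is mounted at the origin on the work surface. World frame = base frame: x ahead of the robot, y to its left, z up, the work surface at z = 0. Lengths are in m, angles in degrees, forces in N, time in s.
With the tool pointing down it reaches from about 0.4 to 0.825 m from the base axis. Payload 7 kg.
Tool frame: the origin (TCP) lies between the finger pads; the fingertips stand 25 mm ahead of it and the grasp point (between the pads) lies 6 mm ahead of it; z points along the fingers, y is the line along which they close (so a half turn about z gives the same grasp; the last joint's range is limited). The gripper opens to 88 mm and grips with 3 to 60 N. Pads are 19 mm wide; open, the fingers measure 130 mm over their backs; the gripper's body (78 mm by 193 mm) begins 47 mm behind the grasp point.
Start: joints at [87.267, 20.546, 0.682, 0, -70.136, -16.507], TCP at [0.222, 0.637, 0.252] pointing down, gripper open.
Joint ranges: [-176.03, 176.03], [-82.01, 121.73], [-58.28, 71.71], [-173.87, 95.51], [-174.79, -0.11], [-173.66, 173.66]. Speed limits (degrees/s): [136.94, 136.94, 172.46, 180, 180, 180].

INTERFACE

Orientations are given as [roll, pitch, yaw] about the fixed x, y, z axes, in that order (R = Rz(yaw) Ry(pitch) Rx(roll)).
In Python, from plant import ctrl, cams gives the robot as it stands (ctrl), with the cameras (cams).
- The arm moves only by the shell command python3 drive.py 'ROWS'. ROWS is a JSON list of rows, 1 to 8 of them, each of 5 numbers: dx, dy, dz in a scale on which 1.0 is 0.6 m, then a turn about the tool's z in fractions of the full range, 1 being 120 degrees, then the finger opening in m; each row is the pose to reach, as a shift and turn from the pose commanded when the command began, along the tool's axes at that moment; what a row does not reach only later rows make up. A row lasts 1/8 s, in which the tool goes at most 0.0625 m and 10.7 degrees, less where a joint would pass 70% of its speed; a pose out of reach is approached as far as the arm can. The fingers move at their own pace and stop on an object; the grip force is fixed at half the most. Time passes only in rows, so rows that do not move let the fingers close. It prints the time, the measured TCP pose, the force, the opening and the grip force at its end. No shift or turn number may pass 1 either way. Input that does not fit is refused with a message, and nothing moves.
- ctrl.get_obs(): the state, without advancing time (a new reading comes with each control period).
- cams.snapshot(name): name is "scene" or "top" or "wrist"; returns a dict with "frame" (480x640x3 uint8, red, green, blue), "z_map" (480x640 float32, m along the optical axis (not along the pixel's ray), 0 where there is no reading), "fovy" (degrees; the focal length in pixels is half the picture's height over the tangent of half this angle, whatever the lens; pixels are square), "cx", "cy" (the principal point, pixels), "k1" (the pictures are not rectified: a ray, as slopes to the right and down, at radius r is drawn at 1 + k1 r^2 times it, then the intrinsics apply), "R" (3x3) and "t" (3): a world point X has camera coordinates R X + t; the wrist camera has in their place "T_tool_cam" (4x4, takes a point from camera to tool coordinates, whose origin is the TCP and whose axes are the flange's). Camera axes: x right, y down, z forward; pixel columns grow to the right and rows downward; lengths in m; the calibration is good to about 2 mm. A picture is of the moment at which its call begins: read the wrist's pose just before it.
- ctrl.close_job(): hands the job in; it is judged then, once.
The state is a dict: "clock": time; "joint_pos": joint angles; "qvel": joint speeds; "tau": joint torques, N m; "tool_pos": TCP position; "orientation": TCP orientation; "force": force on the tool from outside, world axes, zero at the start; "moment": the same for the moment, N m; "opening": finger opening in m; "gripper_force": force on a finger pad.
Only numpy, scipy, OpenCV 4.12 (cv2) and the standard library are available. Lean on these libraries where they do the work, as an engineer would, in place of code of your own. Each camera call takes 0.05 s, during which the arm holds its last target. There are 200 camera calls.

TASK

Clear the orange-handled spatula off the aluminium locating plate and lay it flat in the empty compartment of the white tray, blade pointing the same way as the bristles of the brush beside it, and let go of it. Then take the steel block by its post, set it flat on the plate and press it into the corner so that it bears squarely against the blue and the red fence at once; finish while still gripping it and pressing it into the corner. Do not disturb the brush, the jar or the steel measuring cone.

Things in the scene. Friction and masses are not known exactly. Their poses are not given: they have to be found in the camera images.
- fixture: Fixed locating plate, bare aluminium, 200 x 200 x 10 mm, smooth and slippery to the block, as are the fences (friction about 0.2); origin at the centre of its underside. Its +x and +y edges carry the blue and the red fence; its yaw varies by a quarter turn so that the corner between the fences points ahead of the robot, anywhere from 45 degrees right to 45 degrees left.
- fence_blue: Fixed blue fence on the plate, 20 mm thick (along the plate's x), 140 mm long (along y), 30 mm high above the plate's top; origin at the centre of its underside, 80 mm in +x and 20 mm in -y from the plate's centre. Its inner face looks along the plate's -x. Rigid.
- fence_red: Fixed red fence on the plate, 140 mm long (along the plate's x), 20 mm thick (along y), 30 mm high above the plate's top; origin at the centre of its underside, 20 mm in -x and 80 mm in +y from the plate's centre. Its inner face looks along the plate's -y. Rigid.
- corner (a point): Point on the plate's top face where the planes of the two inner fence faces meet, 70 mm in +x and 70 mm in +y from the plate's centre and 10 mm above the bench; its axes are the plate's. A block fully home has its centre 40 mm in -x and 40 mm in -y of this point. The fences stop 10 mm short of this point, so the very corner is open.
- block: Loose machined steel block, about 0.6 kg: square base 80 x 80 mm, 32 mm high, with a square grip post 26 x 26 mm in the middle of its top, sides parallel to the base, rising to 74 mm above the underside. Origin at the centre of its underside. Starts standing on the bench on the other side of the plate from the tray, at any yaw; any of its four sides may face either fence.
- tray: Fixed white plastic tray, 230 x 172 mm, floor 4 mm thick, rim and divider 16 mm above the bench and 4 mm thick; two compartments side by side, each 222 mm long (along the tray's x) and 80 mm wide (along y). Origin at the centre of its underside. It stands left or right of the plate. The brush lies in the compartment on its -y side, bristles to the tray's +x.
- slot (a point): Centre of the floor of the empty compartment (the tray's +y side), 4 mm above the bench; axes are the tray's, x along the compartment.
- spatula: Loose flat spatula, 60 g, 180 mm long, underside flat: orange handle 18 mm wide, 14 mm thick, from x = -90 to +10 mm, and a thin steel blade 28 mm wide, 3 mm thick, from x = 0 to +90 mm. Origin mid-length on the underside, x towards the blade's tip, balance point about 3 mm from the origin towards the blade (grip the handle just behind the blade). Starts on the plate, blade towards the corner.
- spatula_tip (a point): Middle of the end of the spatula's blade, 90 mm in +x of its origin, on the underside.
- brush: Bystander: loose flat brush with wooden handle and black bristles, 175 mm long, 24 mm wide, 12 mm thick, lying in the other compartment of the tray; x towards the bristles.
- jar: Bystander: loose amber jar with black cap, 54 mm in diameter, 70 mm high, standing beyond the plate on the left.
- geometry: Bystander: loose steel measuring cone, a 60 mm disc with a 12 mm shaft, 45 mm high, standing beyond the plate on the right.

How it is judged (in metres and radians):
On the way:
1. the spatula lies flat in the empty compartment, blade the same way as the bristles, let go (y of spatula in the frame of slot between -0.04 and 0.04 m and z of spatula in the frame of slot below 0.004 m and angle between spatula's own z axis and vertical below 0.06 rad and x of spatula_tip in the frame of slot between 0.04 and 0.112 m and contact force between the fingers and spatula below 0.3 N), for 0.2 s.
At the end, for the whole second after the job is handed in: Spatula flat and untouched in the empty compartment, blade to tray +x. Block flat on the plate (4 mm, 0.05 rad), square to the fences within 0.05 rad, within 3 mm of each and pressing on each with over 1.5 N, fingers bearing on it with over 2 N (all of step 1 and linear speed of each of spatula, block below 0.02 m/s and x of block in the frame of corner above -0.043 m and y of block in the frame of corner above -0.043 m and z of block in the frame of corner between -0.004 and 0.004 m and angle between block's own z axis and vertical below 0.05 rad and (angle between the x axis of block and the x axis of fixture, either way round below 0.05 rad or angle between the x axis of block and the y axis of fixture, either way round below 0.05 rad) and contact force between block and fence_blue above 1.5 N and contact force between block and fence_red above 1.5 N and contact force between the fingers and block above 2 N); the arm keeps its last pose, push and grip.
It fails at once if the brush is shoved or lifted by over 25 mm (distance of brush from where it was at the start of the episode above 0.025 m).
It fails at once if the jar is moved over 25 mm or tipped (distance of jar from where it was at the start of the episode above 0.025 m or angle between jar's own z axis and vertical above 0.4 rad).
It fails at once if the measuring cone is moved over 25 mm or tipped (distance of geometry from where it was at the start of the episode above 0.025 m or angle between geometry's own z axis and vertical above 0.4 rad).
It also fails if it takes over 72 s, if anything falls off the work surface, if the arm or the gripper's body presses on something with over 40 N, if the wrist force passes 120 N, or if a joint passes its speed limit or range.

## Working session

There is one attempt and no reset: what is moved stays moved. The work goes in short steps, Python scripts to look and compute and a shell command to move; the robot and the scene stay as the last step left them, time stands still between calls to the robot, and variables do not carry over. Pictures are saved under pics/ and viewed, at most 10 in all, crops included, and the job is handed in when it is done.

```bash
ls; mkdir -p pics; python3 - <<'E'
from plant import ctrl, cams
import cv2,numpy as np
print(ctrl.get_obs())
for n in("scene","top"):
    s=cams.snapshot(n); cv2.imwrite(f"pics/{n}0.png",s["frame"][...,::-1]); np.savez(f"pics/{n}0.npz",**s)
    print(n,s["fovy"],s["cx"],s["cy"],s["k1"],s["R"].round(4).tolist(),s["t"])
E
```

```text
drive.py
pics
plant.py
{'clock': 0.0, 'joint_pos': array([ 8.72666116e+01,  2.05891286e+01,  6.34374874e-01, -1.91471091e-02,
       -7.01367067e+01, -1.65045735e+01]), 'qvel': array([ 0.03045487, -0.01983134,  0.03354573, -0.04581278,  0.01270987,
       -0.0284424 ]), 'tau': array([-3.15200650e-04, -5.82704079e+01,  2.93067098e+01,  6.99781626e+00,
        6.93427603e-03, -1.61124613e-04]), 'tool_pos': array([0.22231312, 0.63686504, 0.25065632]), 'orientation': array([ 1.79907194e+02, -8.72742074e-03, -1.92444749e+01]), 'force': array([-0.07967885,  0.35379041, -0.69130699]), 'moment': array([-0.03520702,  0.02396574, -0.01904341]), 'gripper_force': 0.0, 'opening': 0.0878259155812045}
scene 42.724109615491784 320.6569104891824 245.65468324953622 -0.18655939442234729 [[-0.7683, 0.6401, 0.0012], [0.5441, 0.6541, -0.5255], [-0.3372, -0.4031, -0.8508]] [ 0.45630854 -0.3216529   1.55035981]
top 46.77013246780073 314.61163290804336 229.56782720862145 -0.06254569766706335 [[0.0255, -0.9995, -0.0197], [-0.9938, -0.0232, -0.1084], [0.1079, 0.0224, -0.9939]] [0.01607353 0.62898738 1.04367886]
```

View pics/top0.png

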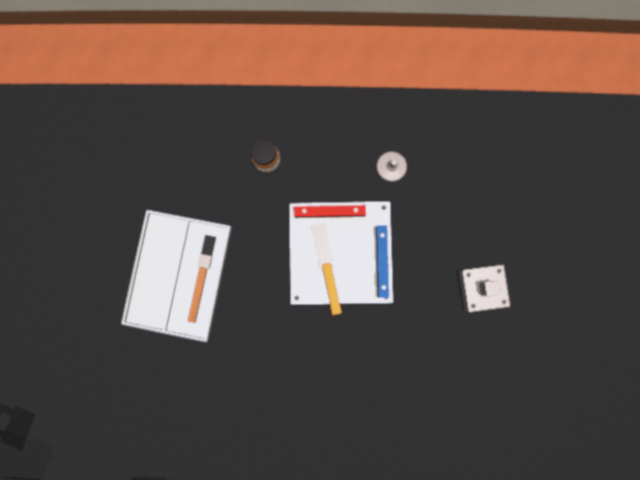

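View pics/scene0.png

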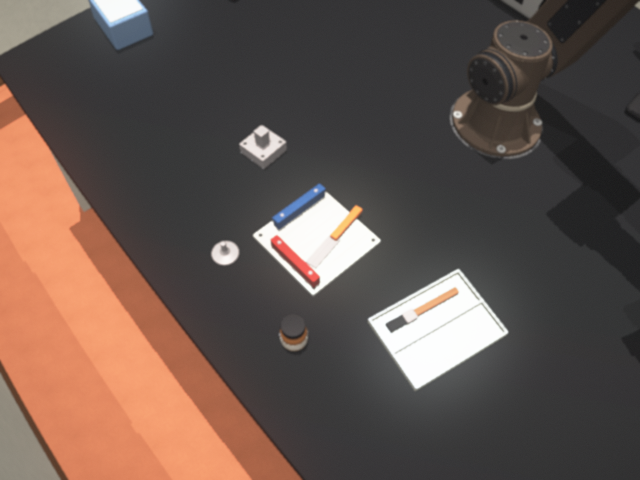

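Top view: the tray is at left (corners about 148,211 / 230,226 / 207,341 / 123,324), with its empty compartment on the far left and the bristles pointing up. The plate spans (289,203)–(393,303). The spatula runs from handle end (336,314) to tip (320,225). The block is at (486,288), the jar at (265,156) and the cone at (392,166). The scene view agrees with this.

```bash
cat > h.py <<'E'
import numpy as np, cv2
from scipy.spatial.transform import Rotation as Rn
def K(s):
    f=240/np.tan(np.radians(s["fovy"])/2); return np.array([[f,0,s["cx"]],[0,f,s["cy"]],[0,0,1.]]),np.array([s["k1"],0,0,0.])
def pose(s,obs=None):
    """camera->world R,t"""
    if "R" in s: return s["R"].T,-s["R"].T@s["t"]
    Rt=Rn.from_euler("xyz",obs["orientation"],degrees=True).as_matrix(); T=s["T_tool_cam"]
    return Rt@T[:3,:3],Rt@T[:3,3]+obs["tool_pos"]
def rays(s,uv,obs=None):
    k,d=K(s); n=cv2.undistortPoints(np.asarray(uv,float).reshape(-1,1,2),k,d)[:,0]
    R,t=pose(s,obs); return np.c_[n,np.ones(len(n))]@R.T,t
def plane(s,uv,z,obs=None):
    r,t=rays(s,uv,obs); return t+r*((z-t[2])/r[:,2])[:,None]
def cloud(s,obs=None):
    v,u=np.mgrid[:480,:640]; r,t=rays(s,np.c_[u.ravel(),v.ravel()],obs)
    return (t+r*np.asarray(s["z_map"]).ravel()[:,None]).reshape(480,640,3)
def tri(a,b):
    """points from rays a=(r,t), b=(r,t), and gap"""
    out=[]
    for ra,rb in zip(a[0],b[0]):
        x=np.linalg.lstsq(np.c_[ra,-rb],b[1]-a[1],rcond=None)[0]; p,q=a[1]+ra*x[0],b[1]+rb*x[1]
        out.append(np.r_[(p+q)/2,np.linalg.norm(p-q)])
    return np.array(out)
def hsv(s): return cv2.cvtColor(np.ascontiguousarray(s["frame"]),cv2.COLOR_RGB2HSV)
def blobs(m,amin=60):
    n,l,st,c=cv2.connectedComponentsWithStats(m.astype(np.uint8)); return [(l==i,st[i],c[i]) for i in range(1,n) if st[i][4]>amin]
def rect(p):
    (c,sz,a)=cv2.minAreaRect(p[:,:2].astype(np.float32)*1000); return np.round(np.r_[c,sz,a],1)
E
python3 - <<'E'
from h import *
for n in("top","scene"):
    s=dict(np.load(f"pics/{n}0.npz")); s["fovy"]=float(s["fovy"]);H=hsv(s);C=cloud(s)
    roi=np.zeros((480,640),bool)
    if n=="top": roi[120:360,100:540]=1
    else: roi[110:400,190:520]=1
    h,sa,v=H[...,0],H[...,1],H[...,2]
    ms={"white":(sa<60)&(v>110),"blue":(h>95)&(h<130)&(sa>120)&(v>60),"red":((h<5)|(h>172))&(sa>150)&(v>80),"orange":(h>5)&(h<25)&(sa>140)&(v>80)}
    for k,m in ms.items():
        for b,st,c in blobs(m&roi):
            vu=np.argwhere(b); z=C[b][:,2]; zm=np.median(z)
            p=plane(s,vu[:,::-1],zm)
            print(n,k,st.tolist(),"z med %.1f p10 %.1f p90 %.1f"%tuple(1000*np.r_[zm,np.percentile(z,[10,90])]),"rect",rect(p).tolist(),"cen",(1000*p.mean(0)).round(1).tolist())
E
```

```text
top white [377, 151, 30, 31, 700] z med 9.1 p10 4.9 p90 15.6 rect [764.0, -118.9, 60.1, 59.4, 45.5] cen [763.5, -119.3, 9.1]
top white [289, 201, 105, 104, 8557] z med 10.2 p10 7.0 p90 13.2 rect [587.5, -19.9, 203.1, 203.5, 2.3] cen [582.9, -15.2, 10.2]
top white [121, 210, 110, 132, 9863] z med 4.5 p10 1.3 p90 14.8 rect [534.8, 307.5, 179.0, 236.9, 80.5] cen [534.2, 310.2, 4.5]
top white [462, 265, 48, 48, 1800] z med 32.1 p10 28.5 p90 72.0 rect [523.3, -301.0, 83.2, 83.8, 8.8] cen [523.2, -301.1, 32.1]
top blue [377, 226, 11, 72, 610] z med 40.0 p10 37.3 p90 42.6 rect [569.7, -99.3, 136.4, 18.2, 2.4] cen [569.0, -99.3, 40.0]
top red [295, 206, 70, 11, 598] z med 40.0 p10 36.9 p90 42.8 rect [664.7, 3.3, 18.2, 134.1, 2.4] cen [664.4, 3.6, 40.0]
top orange [255, 154, 22, 14, 68] z med 44.0 p10 40.6 p90 47.8 rect [757.7, 127.9, 17.9, 44.7, 22.5] cen [755.6, 127.2, 44.0]
top orange [323, 264, 19, 52, 394] z med 23.8 p10 20.8 p90 26.4 rect [513.7, -2.3, 98.8, 20.6, 15.4] cen [510.1, -4.4, 23.8]
top orange [189, 269, 16, 52, 265] z med 16.0 p10 13.4 p90 18.6 rect [497.0, 259.6, 10.2, 102.
[... 749 characters left out ...]
.3, 146.0, 32.8, 56.7, 43.5] cen [790.7, 150.9, 24.4]
scene blue [273, 184, 52, 38, 380] z med 40.9 p10 37.8 p90 43.8 rect [574.3, -99.1, 138.6, 20.2, 2.6] cen [574.2, -99.1, 40.9]
scene red [272, 237, 47, 45, 387] z med 40.6 p10 37.8 p90 43.6 rect [672.1, 6.3, 16.7, 136.3, 2.7] cen [672.5, 7.8, 40.6]
scene orange [332, 206, 30, 33, 146] z med 24.4 p10 20.7 p90 27.6 rect [519.3, -0.0, 100.6, 19.9, 15.5] cen [502.8, -2.8, 24.4]
scene orange [282, 333, 23, 11, 89] z med 44.6 p10 42.1 p90 50.9 rect [787.0, 148.9, 19.3, 43.1, 56.0] cen [788.2, 150.5, 44.6]
scene orange [190, 340, 47, 60, 1454] z med -749.0 p10 -755.5 p90 -742.0 rect [929.0, -218.9, 263.8, 118.3, 89.9] cen [910.5, -204.4, -749.0]
```

```bash
cat >> h.py <<'E'
def mv(obs,x,y,z,yaw):
    """tool-axes shift and turn from measured pose to a tool-down target (m, deg)"""
    R=Rn.from_euler("xyz",obs["orientation"],degrees=True).as_matrix()
    d=R.T@(np.array([x,y,z])-obs["tool_pos"]); print("shift mm",(1000*d).round(1),"turn",round((obs["orientation"][2]-yaw+180)%360-180,2),"dist",round(np.linalg.norm(d)*1000))
E
python3 - <<'E'
from h import *; from plant import ctrl, cams
o=ctrl.get_obs(); s=cams.snapshot("wrist"); print(s["T_tool_cam"].round(3),s["fovy"],s["k1"])
mv(o,.47,.32,.30,-10); mv(o,.50,.0,.30,15)
E
```

```text
[[-0.    -0.97  -0.245  0.065]
 [ 1.    -0.     0.     0.001]
 [-0.    -0.245  0.97  -0.133]
 [ 0.     0.     0.     1.   ]] 70.2991498536803 -0.026242734724034322
shift mm [338.3 217.6 -48.9] turn -9.25 dist 405
shift mm [472.1 509.8 -48.4] turn -34.25 dist 697
```

The rows are not in the units I measure in: shifts go in shares of 0.6 m and turns go in shares of 120 degrees. I convert before sending: 0.4 m is 0.6667, 0.35 m is 0.5833, -9.5 degrees is -0.0792.

```bash
python3 drive.py '[[0.1, 0.0583, -0.0167, -0.0167, 0.088], [0.2, 0.1167, -0.0333, -0.0333, 0.088], [0.3, 0.1667, -0.05, -0.05, 0.088], [0.3833, 0.2333, -0.0667, -0.0667, 0.088], [0.4833, 0.3, -0.0833, -0.075, 0.088], [0.5833, 0.35, -0.0833, -0.0792, 0.088], [0.6667, 0.4, -0.0833, -0.0792, 0.088], [0.6667, 0.4, -0.0833, -0.0792, 0.088]]'; cat >> h.py <<'E'
def wshot(ctrl,name):
    o=ctrl.get_obs(); s=cams.snapshot("wrist"); cv2.imwrite(f"pics/{name}.png",s["frame"][...,::-1]); np.savez(f"pics/{name}.npz",o=o["orientation"],p=o["tool_pos"],**s); return o,s
def load(name):
    s=dict(np.load(f"pics/{name}.npz")); return dict(orientation=s.pop("o"),tool_pos=s.pop("p")),s
E
python3 - <<'E'
from h import *; from plant import ctrl, cams
o,s=wshot(ctrl,"w1"); mv(o,.56,.0,.30,15)
E
```

```text
clock: 1.15
tool_pos: [0.5223, 0.2764, 0.3015]
orientation: [180.0, 0.0, -9.9]
force: [-0.6, 0.6, 0.5]
opening: 0.0876
gripper_force: 0.0
shift mm [ 84.5 265.8   1.5] turn -24.86 dist 279
```

View pics/w1.png

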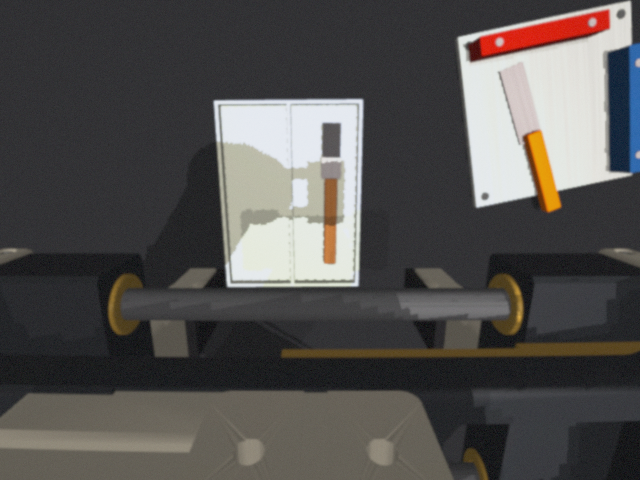

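Wrist view: tray rim corners are near (216,101), (361,99), (358,286) and (228,286), with the divider near column 291 and the empty compartment at left. The plate and spatula are at right (tip 512,66, handle end 552,210). The gripper hides the lower part.

Scaled: 0.266 m is 0.4433, 0.22 m is 0.3667, -25 degrees is -0.2083.

```bash
cat > meas.py <<'E'
from h import *
def fit(s,m,z,o):
    vu=np.argwhere(m); return rect(plane(s,vu[:,::-1],z,o))
def report(name,roi):
    o,s=load(name); H=hsv(s); h,sa,v=H[...,0].astype(int),H[...,1],H[...,2]; C=cloud(s,o)
    ms={"white":(sa<60)&(v>140),"blue":(h>95)&(h<130)&(sa>100)&(v>50),"red":((h<5)|(h>172))&(sa>150)&(v>80),"orange":(h>10)&(h<25)&(sa>140)&(v>100)}
    for k,m in ms.items():
        q=np.zeros_like(m); q[roi[1]:roi[3],roi[0]:roi[2]]=1
        for b,st,c in blobs(m&q,300):
            z=C[b][:,2]; print(name,k,st.tolist(),"z",(1000*np.percentile(z,[10,50,90])).round(1).tolist(),"rect",fit(s,b,np.median(z),o).tolist())
E
python3 - <<'E'
from meas import *
report("w1",(180,0,640,292))
o,s=load("w1"); print(1000*plane(s,[(216,101),(361,99),(358,286),(228,286)],.016,o).round(4))
E
python3 drive.py '[[0.0333, 0.1, 0, -0.0417, 0.06], [0.0667, 0.2, 0, -0.0833, 0.06], [0.1, 0.2833, 0, -0.125, 0.06], [0.1167, 0.3667, 0, -0.1667, 0.06], [0.1333, 0.4433, 0, -0.2083, 0.06], [0.1333, 0.4433, 0, -0.2083, 0.06]]'
python3 - <<'E'
from meas import *; from plant import ctrl, cams
wshot(ctrl,"w2"); report("w2",(0,0,640,245))
E
```

```text
w1 white [458, 1, 174, 207, 21137] z [8.6, 9.8, 11.5] rect [586.9, -19.4, 200.5, 200.5, 2.3]
w1 white [214, 99, 149, 188, 24182] z [2.7, 3.9, 15.2] rect [533.2, 305.9, 178.8, 237.9, 80.4]
w1 blue [609, 42, 31, 132, 3604] z [16.7, 33.4, 40.2] rect [569.4, -90.3, 143.9, 35.0, 2.4]
w1 red [478, 10, 131, 48, 2562] z [37.9, 39.4, 40.6] rect [664.6, 5.1, 20.9, 140.3, 2.4]
w1 orange [524, 131, 38, 82, 1444] z [18.4, 23.3, 24.7] rect [514.8, -0.8, 101.4, 23.2, 14.0]
w1 orange [325, 180, 11, 83, 809] z [14.7, 15.7, 16.8] rect [497.0, 261.2, 12.4, 104.9, 80.2]
[[661.  367.9  16. ]
 [634.2 202.4  16. ]
 [406.2 238.5  16. ]
 [435.5 407.1  16. ]]
clock: 1.95
tool_pos: [0.5545, 0.0005, 0.3014]
orientation: [180.0, 0.0, 15.1]
force: [0.3, 1.4, -0.6]
opening: 0.0602
gripper_force: 0.0
w2 white [0, 29, 166, 216, 20934] z [2.7, 3.9, 15.0] rect [532.2, 312.6, 178.6, 238.3, 80.5]
w2 white [437, 29, 51, 55, 1898] z [6.5, 8.4, 11.4] rect [763.1, -118.7, 58.3, 57.3, 64.7]
w2 white [245, 79, 194, 166, 18622] z [8.6, 9.8, 11.5] rect [587.2, -20.0, 200.4, 200.6, 2.3]
w2 blue [381, 157, 46, 88, 1889] z [24.9, 39.3, 40.5] rect [586.1, -97.6, 106.8, 26.0, 2.4]
w2 red [277, 87, 124, 46, 2181] z [38.3, 39.6, 40.7] rect [665.2, 3.4, 19.5, 137.0, 2.3]
w2 orange [86, 154, 33, 80, 906] z [14.7, 15.7, 16.8] rect [497.2, 259.6, 13.7, 105.1, 79.7]
w2 orange [303, 196, 15, 49, 644] z [22.7, 23.7, 24.7] rect [534.7, 1.5, 60.5, 16.4, 13.6]
```

View pics/w2.png

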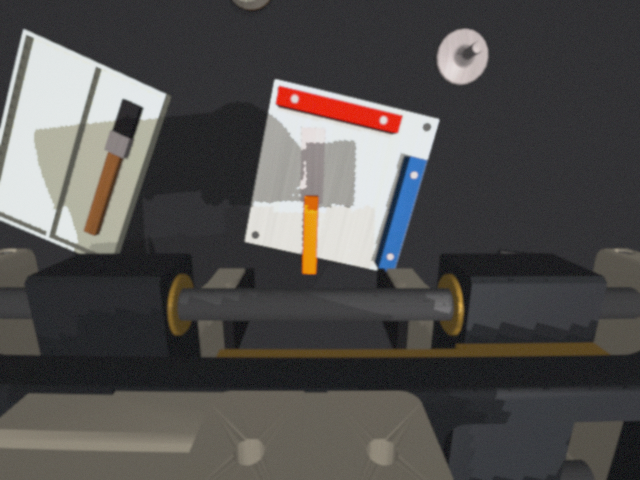

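Wrist view 2: the spatula handle runs from (311,197) to (310,273), with its blade tip near (313,128). The red fence runs (278,95)–(400,125) and the blue one (416,158)–(388,266). The cone is at (463,55).

```bash
python3 - <<'E'
from meas import *; from plant import ctrl, cams
o1,s1=load("w1");o2,s2=load("w2")
a=[(533.5,132.5),(552,210.5)];b=[(311.5,196.5),(310,273.5)]
print("tri front/back of handle, gap",(1000*tri(rays(s1,a,o1),rays(s2,b,o2))).round(1).tolist())
for o,s,p in((o1,s1,a),(o2,s2,b)):
    H=hsv(s);m=(abs(H[...,0].astype(int)-17)<8)&(H[...,1]>140)&(H[...,2]>200);m[:,:300 if s is s2 else 480]=0;m[:,580:]=0;m[280:]=0
    vu=np.argwhere(m);q=plane(s,vu[:,::-1],.024,o)[:,:2];print(rect(q).tolist());P=plane(s,p,.024,o);print((1000*P).round(1).tolist(),np.degrees(np.arctan2(*(P[0]-P[1])[1::-1])).round(1))
mv(ctrl.get_obs(),.5395,.005,.1,15.3)
E
```

```text
tri front/back of handle, gap [[563.4, 7.1, 20.2, 0.3], [464.5, -17.1, 15.4, 0.9]]
[516.1, -2.3, 98.2, 16.3, 13.5]
[[563.7, 9.5, 24.0], [466.5, -11.5, 24.0]] 12.2
[515.6, -3.3, 97.3, 16.6, 14.2]
[[563.7, 7.2, 24.0], [468.1, -16.4, 24.0]] 13.8
shift mm [-13.7  -7.  201.4] turn -0.21 dist 202
```

Scaled: 0.2624 m is 0.4373, 0.06 m is 0.1, 0.9 degrees is 0.0075.

```bash
python3 drive.py '[[-0.0083, -0.005, 0.1, 0.0042, 0.06], [-0.0167, -0.01, 0.2, 0.0075, 0.06], [-0.0167, -0.01, 0.2833, 0.0075, 0.06], [-0.0167, -0.01, 0.35, 0.0075, 0.06], [-0.0167, -0.01, 0.4, 0.0075, 0.06], [-0.0167, -0.01, 0.4373, 0.0075, 0.06], [-0.0167, -0.01, 0.4373, 0.0075, 0.06], [-0.0167, -0.01, 0.4373, 0.0075, 0.06]]' && python3 drive.py '[[0, 0, 0, 0, 0.01], [0, 0, 0, 0, 0.01], [0, 0, 0, 0, 0.01], [0, 0, 0, 0, 0.01], [0, 0, 0, 0, 0.01], [0, 0, 0, 0, 0.01]]'
```

```text
clock: 3.0
tool_pos: [0.544, 0.007, 0.0398]
orientation: [180.0, -0.0, 14.4]
force: [0.2, 0.1, 0.7]
opening: 0.0604
gripper_force: 0.0
clock: 3.75
tool_pos: [0.5437, 0.0063, 0.0393]
orientation: [180.0, -0.0, 14.4]
force: [0.0, 0.3, 1.8]
opening: 0.0177
gripper_force: 29.8
```

Scaled: -0.334 m is -0.5567, 0.06 m is 0.1, 24 degrees is 0.2.

```bash
python3 drive.py '[[0, 0, -0.05, 0, 0.01], [0, 0, -0.1333, 0, 0.01], [0.0167, -0.0833, -0.1667, 0.0333, 0.01], [0.0383, -0.1833, -0.1667, 0.0667, 0.01], [0.06, -0.2833, -0.1667, 0.1, 0.01], [0.08, -0.3833, -0.1667, 0.1333, 0.01], [0.1, -0.4833, -0.1667, 0.1667, 0.01], [0.1183, -0.5567, -0.1667, 0.2, 0.01]]' && python3 drive.py '[[0, 0, 0, 0, 0.01], [0, 0, 0, 0, 0.01]]' && python3 - <<'E'
from h import *; from plant import ctrl, cams
wshot(ctrl,"w3"); mv(ctrl.get_obs(),.5292,.3475,.0345,-9.6)
E
```

```text
clock: 4.75
tool_pos: [0.5289, 0.35, 0.1389]
orientation: [180.0, 0.0, -9.7]
force: [0.3, 0.1, -0.1]
opening: 0.0178
gripper_force: 29.8
clock: 5.0
tool_pos: [0.5291, 0.3472, 0.1385]
orientation: [179.9, 0.1, -9.6]
force: [-0.2, -0.4, -1.5]
opening: 0.0174
gripper_force: 29.8
shift mm [-1.000e-01 -8.000e-01  1.043e+02] turn -0.04 dist 104
```

View pics/w3.png

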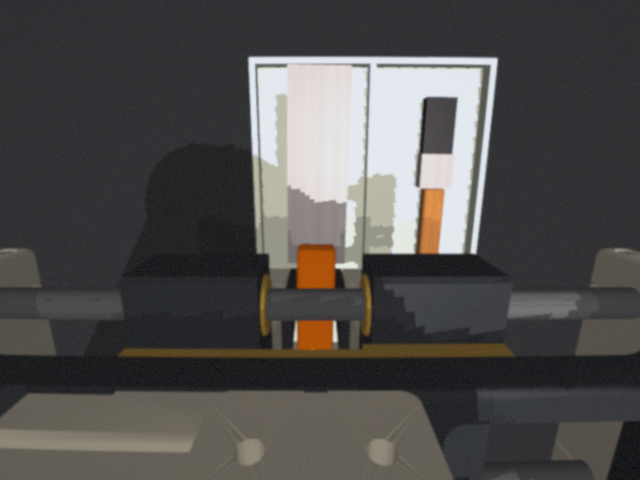

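The spatula is held straight, blade tip near (320,66) and handle at columns 298–335. The empty compartment lies between the left rim (columns 255–262) and the divider (columns 366–373).

```bash
python3 - <<'E'
from h import *
o,s=load("w3"); a=np.radians(-9.6); Rt=np.array([[np.cos(a),-np.sin(a)],[np.sin(a),np.cos(a)]]); sl=np.array([.541,.3455])
f=lambda uv,z:(1000*(plane(s,uv,z,o)[:,:2]-sl)@Rt).round(1).tolist()
print("tip corners",f([(288,66),(353,66)],.1125)); print("tip->handle mid",f([(316,246)],.1235))
print("rim outer left far/near, outer right far",f([(249,59),(259,240),(496,59),(478,240)],.016)); print("divider mid",f([(373.5,65),(369,200)],.016))
print("TCP",((o["tool_pos"][:2]-sl)@Rt*1000).round(1))
E
```

```text
tip corners [[88.1, 10.7], [88.1, -17.2]]
tip->handle mid [[11.0, -1.4]]
rim outer left far/near, outer right far [[114.1, 44.4], [-14.6, 42.4], [114.9, -126.3], [-14.6, -128.1]]
divider mid [[110.3, -41.4], [16.6, -41.7]]
TCP [-12.1  -0.3]
```

Scaled: 0.105 m is 0.175, 0.095 m is 0.1583.

```bash
python3 drive.py '[[0, 0, 0.0833, 0, 0.01], [0, 0, 0.1333, 0, 0.01], [0, 0, 0.1583, 0, 0.01], [0, 0, 0.175, 0, 0.01], [0, 0, 0.175, 0, 0.01], [0, 0, 0.175, 0, 0.01]]' && python3 drive.py '[[0, 0, 0, 0, 0.026], [0, 0, 0, 0, 0.026], [0, 0, 0, 0, 0.026]]' && python3 drive.py '[[0, 0, -0.0333, 0, 0.026], [0, 0, -0.1, 0, 0.026], [0, 0, -0.2, 0, 0.05], [0, 0, -0.3, 0, 0.088], [0, 0, -0.4, 0, 0.088], [0, 0, -0.45, 0, 0.088], [0, 0, -0.45, 0, 0.088]]' && python3 - <<'E'
from h import *; from plant import ctrl, cams
wshot(ctrl,"w4"); s=cams.snapshot("top");cv2.imwrite("pics/top1.png",cv2.resize(s["frame"][180:360,90:330,::-1],None,fx=3,fy=3));mv(ctrl.get_obs(),.58,-.30,.32,9)
E
```

```text
clock: 5.8
tool_pos: [0.5301, 0.3479, 0.0352]
orientation: [-179.9, -0.1, -9.6]
force: [-0.1, -0.3, -0.4]
opening: 0.0179
gripper_force: 29.9
clock: 6.18
tool_pos: [0.5296, 0.3476, 0.0344]
orientation: [-180.0, -0.0, -9.6]
force: [-1.0, -0.8, 0.6]
opening: 0.0259
gripper_force: 0.0
clock: 7.05
tool_pos: [0.5304, 0.3482, 0.3077]
orientation: [-179.7, -0.2, -9.6]
force: [0.3, 0.2, -0.1]
opening: 0.0703
gripper_force: 0.0
shift mm [158.5 629.7 -16.3] turn -18.64 dist 650
```

View pics/top1.png

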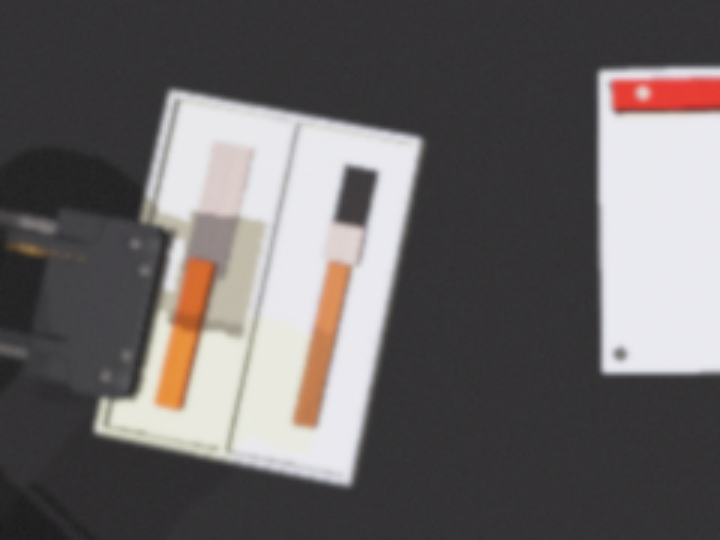

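The spatula lies in the left (empty) compartment at crop (232,145)–(170,408), blade upward like the bristles, and clear of the rim and divider. On to the block.

Scaled: 0.48 m is 0.8, 0.42 m is 0.7, -16 degrees is -0.1333.

```bash
python3 drive.py '[[0.025, 0.1, 0, -0.0167, 0.088], [0.05, 0.2, 0, -0.0333, 0.088], [0.075, 0.3, 0, -0.05, 0.088], [0.1, 0.4, 0, -0.0667, 0.088], [0.125, 0.5, 0, -0.0833, 0.088], [0.15, 0.6, 0, -0.1, 0.088], [0.175, 0.7, 0, -0.1167, 0.088], [0.2, 0.8, 0, -0.1333, 0.088]]' && python3 drive.py '[[0, 0.0833, 0, -0.0083, 0.088], [0, 0.1833, 0, -0.0167, 0.088], [0, 0.25, 0, -0.0217, 0.088], [0, 0.25, 0, -0.0217, 0.088], [0, 0.25, 0, -0.0217, 0.088]]' && python3 - <<'E'
from meas import *; from plant import ctrl, cams
wshot(ctrl,"w5"); report("w5",(100,0,600,250))
E
```

```text
clock: 8.15
tool_pos: [0.5668, -0.1477, 0.3027]
orientation: [-180.0, 0.1, 6.4]
force: [1.4, 0.9, -0.3]
opening: 0.0875
gripper_force: 0.0
clock: 8.78
tool_pos: [0.5836, -0.2948, 0.3025]
orientation: [-179.9, 0.1, 8.9]
force: [0.0, -0.7, -0.2]
opening: 0.0876
gripper_force: 0.0
w5 white [161, 0, 54, 53, 2255] z [5.9, 8.6, 16.4] rect [760.2, -121.2, 53.5, 60.6, 8.1]
w5 white [100, 81, 81, 169, 9194] z [8.5, 9.7, 10.9] rect [589.3, -71.5, 202.4, 101.5, 2.2]
w5 white [280, 221, 67, 29, 1792] z [30.4, 31.8, 32.9] rect [547.4, -297.8, 35.2, 81.3, 8.9]
w5 blue [142, 131, 25, 119, 2686] z [24.7, 39.3, 40.6] rect [570.1, -106.1, 139.2, 28.5, 2.8]
w5 red [100, 89, 34, 21, 512] z [22.8, 39.1, 40.5] rect [668.4, -59.9, 18.7, 37.2, 2.8]
```

View pics/w5.png

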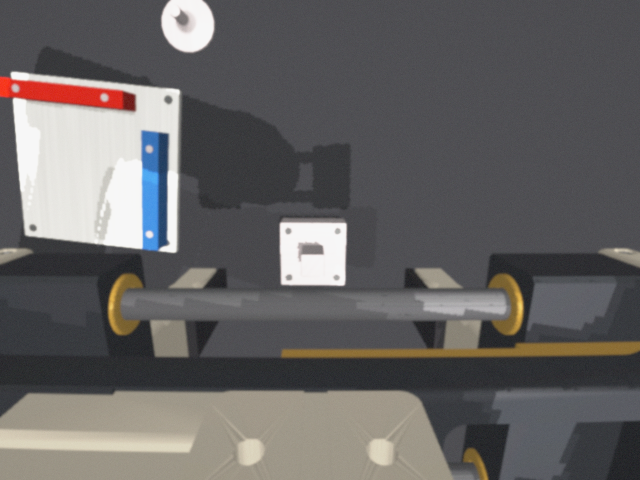

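Wrist view: block top face spans columns 280–346 and rows ~220–285, with its post top around (312,264). The plate corner and blue fence are at left and the cone is at (188,22).

```bash
python3 - <<'E'
from meas import *; from plant import ctrl, cams
o,s=load("w5"); C=cloud(s,o); z=C[...,2]; q=np.zeros((480,640),bool); q[205:288,270:356]=1
for lo,hi in((.028,.036),(.068,.080)):
    m=q&(z>lo)&(z<hi); zm=np.median(z[m]); print(m.sum(),"z",zm.round(4),rect(C[m]).tolist(),fit(s,m,zm,o).tolist())
t=dict(np.load("pics/top0.npz")); t["fovy"]=float(t["fovy"]); Ct=cloud(t); q=np.zeros((480,640),bool); q[260:320,455:515]=1
m=q&(Ct[...,2]>.066)&(Ct[...,2]<.085); print("top post",np.median(Ct[m][:,2]),fit(t,m,.074,None).tolist())
# triangulate a post-top corner-centre from wrist and top views
mw=(z>.068)&(z<.08)&(np.indices(z.shape)[1]>270)&(np.indices(z.shape)[1]<356)&(np.indices(z.shape)[0]<288)
a=np.argwhere(mw).mean(0)[::-1]; b=np.argwhere(m).mean(0)[::-1]; print(a,b,"tri",(1000*tri(rays(s,[a],o),rays(t,[b]))).round(1))
# spatula in slot, from w4
o4,s4=load("w4"); H=hsv(s4);m=(abs(H[...,0].astype(int)-15)<9)&(H[...,1]>140)&(H[...,2]>100)
for b,st,c in blobs(m,200): print("w4 orange",st.tolist(),fit(s4,b,.018,o4).tolist())
E
```

```text
3280 z 0.0318 [523.4, -301.6, 80.6, 79.9, 8.4] [524.0, -301.3, 80.2, 79.9, 8.9]
565 z 0.0737 [523.3, -301.5, 26.8, 26.1, 8.2] [524.2, -301.2, 27.1, 25.9, 8.9]
top post 0.07376818440639177 [522.8, -299.8, 26.2, 29.2, 9.3]
[312.58938053 264.48849558] [491.8156682  288.06912442] tri [[ 522.9 -301.5   69.4    0. ]]
w4 orange [380, 177, 15, 82, 862] [498.2, 262.6, 13.7, 104.0, 80.1]
w4 orange [309, 188, 15, 76, 952] [502.9, 352.4, 16.7, 97.4, 79.3]
w4 orange [473, 277, 14, 57, 336] [359.3, 151.9, 16.0, 83.5, 89.0]
w4 orange [145, 279, 11, 54, 246] [432.1, 593.4, 13.8, 79.5, 73.6]
```

Scaled: 0.2405 m is 0.4008, 0.21 m is 0.35.

```bash
python3 drive.py '[[-0.0667, -0.005, 0.05, 0, 0.088], [-0.1, -0.005, 0.1167, 0, 0.088], [-0.1, -0.005, 0.2, 0, 0.07], [-0.1, -0.005, 0.2833, 0, 0.07], [-0.1, -0.005, 0.35, 0, 0.07], [-0.1, -0.005, 0.4008, 0, 0.07], [-0.1, -0.005, 0.4008, 0, 0.07], [-0.1, -0.005, 0.4008, 0, 0.07]]' && python3 drive.py '[[0, 0, 0, 0, 0.02], [0, 0, 0, 0, 0.02], [0, 0, 0, 0, 0.02], [0, 0, 0, 0, 0.02], [0, 0, 0, 0, 0.02], [0, 0, 0, 0, 0.02]]' && python3 drive.py '[[0, 0, -0.0333, 0, 0.02], [0, 0, -0.0833, 0, 0.02], [0, 0, -0.1333, 0, 0.02], [0, 0, -0.1333, 0, 0.02], [0, 0, -0.1333, 0, 0.02]]'
```

```text
clock: 9.82
tool_pos: [0.5253, -0.3009, 0.065]
orientation: [180.0, -0.1, 9.0]
force: [0.3, -0.2, 0.8]
opening: 0.0701
gripper_force: 0.0
clock: 10.58
tool_pos: [0.5243, -0.3013, 0.0637]
orientation: [-180.0, 0.0, 9.0]
force: [0.0, 0.9, 1.8]
opening: 0.0257
gripper_force: 30.0
clock: 11.2
tool_pos: [0.5232, -0.3007, 0.1417]
orientation: [-179.9, 0.1, 8.9]
force: [0.8, 0.7, -6.5]
opening: 0.0258
gripper_force: 30.0
```

Scaled: -0.2476 m is -0.4127, -0.2 m is -0.3333, 6.6 degrees is 0.055.

```bash
python3 drive.py '[[0.04, -0.0833, 0, 0.0108, 0.02], [0.0817, -0.1667, 0, 0.0217, 0.02], [0.1233, -0.25, 0, 0.0333, 0.02], [0.1633, -0.3333, 0, 0.0442, 0.02], [0.2042, -0.4127, 0, 0.055, 0.02], [0.2042, -0.4127, 0, 0.055, 0.02], [0.2042, -0.4127, 0, 0.055, 0.02]]' && python3 - <<'E'
from h import *; from plant import ctrl, cams
o,s=wshot(ctrl,"w6"); mv(o,.6059,-.0371,.0747,2.3)
E
```

```text
clock: 12.08
tool_pos: [0.6056, -0.0374, 0.1416]
orientation: [180.0, 0.2, 2.4]
force: [-0.8, -0.4, -5.9]
opening: 0.0257
gripper_force: 30.0
shift mm [ 0.6 -0.4 66.9] turn 0.11 dist 67
```

View pics/w6.png

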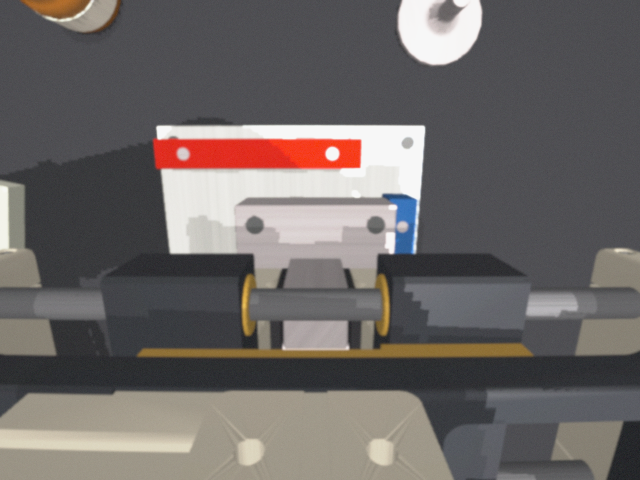

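The held block (front edge along row ~203, columns 236–396) is square to the red fence (rows 140–168), with the blue fence at (402,225). Lowering it.

Scaled: 0.0655 m is 0.1092, 0.06 m is 0.1.

```bash
python3 drive.py '[[0, 0, 0.05, 0, 0.02], [0, 0, 0.0833, 0, 0.02], [0, 0, 0.1, 0, 0.02], [0, 0, 0.1092, 0, 0.02], [0, 0, 0.1092, 0, 0.02], [0, 0, 0.1092, 0, 0.02]]' && python3 drive.py '[[0, 0, 0.0017, 0, 0.02], [0, 0, 0.0033, 0, 0.02], [0, 0, 0.0033, 0, 0.02], [0, 0, 0.0033, 0, 0.02]]'
```

```text
clock: 12.88
tool_pos: [0.6074, -0.0376, 0.0789]
orientation: [-180.0, -0.1, 2.4]
force: [0.3, -0.0, -5.8]
opening: 0.0259
gripper_force: 30.0
clock: 13.38
tool_pos: [0.6068, -0.0376, 0.0762]
orientation: [-180.0, -0.0, 2.4]
force: [-0.2, 0.9, -6.5]
opening: 0.0261
gripper_force: 30.0
```

Scaled: 0.001 m is 0.0017.

```bash
python3 drive.py '[[0, 0, 0.0017, 0, 0.02], [0, 0, 0.0017, 0, 0.02], [0, 0, 0.0017, 0, 0.02]]' && python3 drive.py '[[0, 0, 0.0017, 0, 0.02], [0, 0, 0.0017, 0, 0.02], [0, 0, 0.0017, 0, 0.02]]'
```

```text
clock: 13.75
tool_pos: [0.6068, -0.0376, 0.0751]
orientation: [180.0, 0.0, 2.4]
force: [-0.7, 0.0, -5.9]
opening: 0.0261
gripper_force: 30.0
clock: 14.12
tool_pos: [0.6068, -0.0376, 0.0741]
orientation: [180.0, 0.0, 2.4]
force: [-0.2, -1.2, -5.9]
opening: 0.0257
gripper_force: 30.0
```

Scaled: 0.001 m is 0.0017.

```bash
python3 drive.py '[[0, 0, 0.0017, 0, 0.02], [0, 0, 0.0017, 0, 0.02], [0, 0, 0.0017, 0, 0.02]]' && python3 drive.py '[[0, 0, 0.0008, 0, 0.02], [0, 0, 0.0008, 0, 0.02], [0, 0, 0.0008, 0, 0.02]]'
```

```text
clock: 14.5
tool_pos: [0.6075, -0.0376, 0.0739]
orientation: [180.0, -0.1, 2.4]
force: [-0.5, -0.9, 1.9]
opening: 0.0258
gripper_force: 30.0
clock: 14.88
tool_pos: [0.6076, -0.0376, 0.0739]
orientation: [180.0, -0.1, 2.4]
force: [-2.9, 0.3, 7.0]
opening: 0.0256
gripper_force: 30.0
```

Scaled: 0.009 m is 0.015, 0.008 m is 0.0133.

```bash
python3 drive.py '[[0.0033, 0.0033, 0, 0, 0.02], [0.0067, 0.0067, 0, 0, 0.02], [0.01, 0.01, 0, 0, 0.02], [0.0133, 0.0133, 0, 0, 0.02], [0.015, 0.015, 0, 0, 0.02], [0.015, 0.015, 0, 0, 0.02], [0.015, 0.015, 0, 0, 0.02]]' && python3 drive.py '[[0.0017, 0.0017, 0, 0, 0.02], [0.0017, 0.0017, 0, 0, 0.02], [0.0017, 0.0017, 0, 0, 0.02]]'  && python3 drive.py '[[0.0017, 0.0017, 0, 0, 0.02], [0.0017, 0.0017, 0, 0, 0.02], [0.0017, 0.0017, 0, 0, 0.02]]'
```

```text
clock: 15.75
tool_pos: [0.6174, -0.046, 0.0739]
orientation: [-180.0, -0.2, 2.4]
force: [-0.5, 0.9, 4.3]
opening: 0.026
gripper_force: 30.0
clock: 16.12
tool_pos: [0.6183, -0.047, 0.0739]
orientation: [-180.0, -0.1, 2.4]
force: [-1.9, 0.6, 5.8]
opening: 0.026
gripper_force: 30.0
clock: 16.5
tool_pos: [0.6193, -0.0479, 0.0739]
orientation: [-180.0, -0.1, 2.4]
force: [-1.7, 1.0, 6.0]
opening: 0.0257
gripper_force: 30.0
```

Scaled: 0.001 m is 0.0017.

```bash
for i in 1 2; do python3 drive.py '[[0.0017, 0.0017, 0, 0, 0.02], [0.0017, 0.0017, 0, 0, 0.02], [0.0017, 0.0017, 0, 0, 0.02]]'; done
```

```text
clock: 16.88
tool_pos: [0.6195, -0.0482, 0.0739]
orientation: [-179.9, -0.1, 2.4]
force: [-5.8, 5.7, 9.7]
opening: 0.0259
gripper_force: 30.0
clock: 17.25
tool_pos: [0.6196, -0.0483, 0.0739]
orientation: [-179.9, 0.0, 2.4]
force: [-9.9, 11.1, 12.9]
opening: 0.026
gripper_force: 30.0
```

Scaled: 0.0005 m is 0.0008.

```bash
python3 drive.py '[[0.0008, 0.0008, 0, 0, 0.02], [0.0008, 0.0008, 0, 0, 0.02], [0.0008, 0.0008, 0, 0, 0.02], [0.0008, 0.0008, 0, 0, 0.02], [0.0008, 0.0008, 0, 0, 0.02], [0.0008, 0.0008, 0, 0, 0.02]]'; python3 - <<'E'
from h import *; from plant import ctrl, cams
o,s=wshot(ctrl,"w7"); print(o["force"].round(1),o["moment"].round(2),o["orientation"].round(2))
t=cams.snapshot("top"); cv2.imwrite("pics/fin.png",np.hstack([cv2.resize(s["frame"][50:290,140:460,::-1],(400,300)),cv2.resize(t["frame"][180:360,100:340,::-1],(400,300))]))
E
```

```text
clock: 18.0
tool_pos: [0.6196, -0.0483, 0.0739]
orientation: [-179.9, 0.1, 2.4]
force: [-12.3, 14.1, 15.4]
opening: 0.0255
gripper_force: 30.0
[-12.3  14.1  15.4] [ 5.    3.99 -0.  ] [-1.7987e+02  6.0000e-02  2.3800e+00]
```

View pics/fin.png

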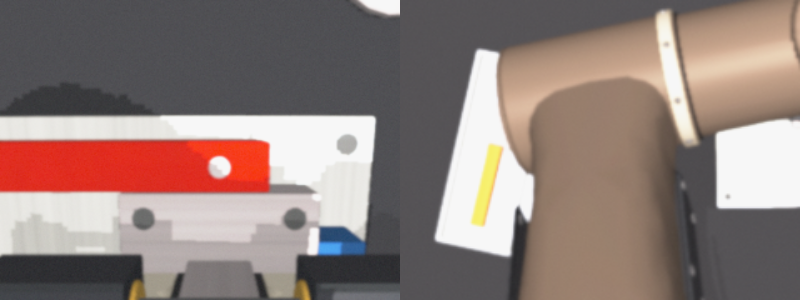

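The block's top edge lies flush and parallel along the red fence (row ~192, columns 120–320), with its right side against the blue one (320,240). The spatula is still in its compartment. Forces are steady at about 12 N and 14 N with no turning moment, so I'm handing it in.

```bash
python3 -c "
from plant import ctrl, cams
print(ctrl.close_job())"
```

```text
the job is handed in; nothing more can be done
None
```

I handed the job in at about 18 s, and no verdict came back: the spatula is flat and released in the empty compartment, blade the same way as the bristles, and the block is still gripped and pressed into the corner with about 12 N towards the red fence and 14 N towards the blue.

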